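# Set the lamp attenuator to its third click

### The job

Set the click-stop slide on the grey lamp attenuator by pushing its black tab with closed fingertips: first push it home against the end stop on the lamp-tube side, then push it the other way, counting the clicks, and leave it resting in the third click from home without running on past it. Only push the tab, never pinch it, and leave the parts standing around the unit where they are.

Things in the scene. Friction and masses are not known exactly. Their poses are not given: they have to be found in the camera images.
- unit: lamp attenuator: grey box screwed down, 64 (x) x 210 (y) mm, flat top 30 mm above the work surface, foot plate 78 mm wide. Origin at the centre of its underside, z up. Its slide runs along its y axis. At its -y (home) end a round lamp tube, 28 mm thick, sticks out 34 mm from the end face, below the top; the +y end is plain. Only the slide stands higher than 33 mm
- slide: steel sled 36 (x) x 56 (y) mm on the unit's top, carrying the tab; top 35 mm above the work surface, screw heads 37 mm. Origin under the tab's middle, 30.5 mm above the work surface, x = 0 of the unit; axes as the unit's. In the unit's frame its y is -40 mm home at the end stop, +40 mm at the far stop. At the start it stands near the first or second click, perhaps between
- tab (a point): centre of the upright black tab in the middle of the sled: 36 mm (x) wide, 16 mm (y) thick along the travel, upright push faces from 35 to 69 mm above the work surface, a small ridge on it up to 71.5 mm. This point is 52 mm above the work surface, right above the slide's origin; axes as the unit's
- first_click (a point): where the slide's origin stands in the first click: 16 mm from home, towards +y of the unit. A sprung ball holds the slide at five clicks about 16 mm apart, the first 16 mm from home; the home rest is not counted. Leaving one takes about 5 to 8 N; half-way on, the resistance falls away and the slide snaps ahead of the finger into the next click by itself
- home_place (a point): where the slide's origin stands when home. Pushed at under 40 mm/s the slide does not overrun a click
- housing_07: bystander, to be left alone: turned aluminium bush with a foot flange, 46 mm in diameter, 34 mm high, origin at the centre of its underside
- v_block_1: bystander, to be left alone: steel V-block, 33x40 mm, 34 mm high, origin at the centre of its underside
- gauge_block_2: bystander, to be left alone: steel gauge block standing on edge, 35x9 mm, 30 mm high, origin at the centre of its underside
- clear_block: bystander, to be left alone: clear acrylic check block, 30x30 mm, 40 mm high, origin at the centre of its underside

How it is judged:
On the way:
1. the slide is home against its end stop (within 2 mm) (y of slide in the frame of unit below -0.038 m), for 0.1 s.
At the end, for the whole second after the job is handed in: The slide rests in the third click from home (within 3 mm), still, and the four parts beside the unit stand within 12 mm of where they were (y of slide in the frame of unit between 0.005 and 0.011 m and linear speed of slide below 0.005 m/s and distance of each of housing_07, v_block_1, gauge_block_2, clear_block from where it was at the start of the episode below 0.012 m); the robot touches nothing.
It fails at once if the slide runs on past the third click, over the hump towards the fourth (y of slide in the frame of unit above 0.017 m).
It fails at once if the tab is pinched: both its halves are pressed by the fingers at once (contact force between the fingers and tab_home_half above 1.5 N and contact force between the fingers and tab_far_half above 1.5 N).
It fails at once if a part beside the unit is shifted, tipped or lifted (distance of any of housing_07, v_block_1, gauge_block_2, clear_block from where it was at the start of the episode above 0.012 m or angle between any of housing_07, v_block_1, gauge_block_2, clear_block's own z axis and vertical above 0.3 rad).
It also fails if it takes over 64 s, if anything falls off the work surface, if the arm or the gripper's body presses on something with over 40 N, if the wrist force passes 120 N, or if a joint passes its speed limit or range.

### The arm

A 7-joint arm with a two-finger parallel gripper is mounted at the origin on a cart in front of the work surface, level with it; the furniture and walls round the work are solid. World frame = base frame: x ahead of the robot, y to its left, z up, the work surface at z = 0. Lengths are in m, angles in rad, forces in N, time in s.
With the tool pointing down it reaches from about 0.4 to 0.85 m from the base axis. Payload 6.9 kg.
Tool frame: the origin (TCP) lies midway between the tips of the shut fingers; the grasp point (between the pads) lies behind it (ctrl.pinch_z is the z of the grasp point in the tool frame, in m); z points along the fingers, y is the direction in which the jaws open and shut (so a half turn about z gives the same grasp; the last joint's range is limited). The gripper opens to 85 mm and grips with 20 to 120 N. Pads are 22 mm wide; open, the fingers measure 114 mm over their backs; the gripper's body (76 mm by 85 mm) begins 54 mm behind the grasp point. The pads swing forward as they close: fully open they stand 13 mm farther back than shut.
Start: joints at [1.429, 0.507, -0.238, 1.5, 0.126, 1.149, -0.155], TCP at [0.153, -0.606, 0.231] pointing down, gripper open.
Joint ranges: [-3.08, 3.08], [-0.24, 2.05], [-1.43, 1.35], [0, 2.5], [-1.52, 4.66], [0.17, 1.96], [-2.89, 2.89]. Speed limits (rad/s): [2.39, 2.39, 3.14, 3.14, 3.14, 3.14, 3.14].

### API

Orientations are given as a unit quaternion [w, x, y, z].
In Python, from station import ctrl, get_state, vision, ticket, models gives the robot as it stands. Calls block until the motion is done:
- ctrl.movep(position, orientation): joint-space move of the TCP to a pose.
- ctrl.movel(position, frame=None, max_speed=0.15): straight line of the TCP; frame=None keeps the orientation; max_speed is the mean speed in m/s.
- ctrl.set_joints(angles): joint-space move.
- ctrl.ungrasp() and ctrl.close_gripper(force=None): open the fingers fully, or close them until they stop; force is the grip in N (None keeps the last).
- ctrl.pause(seconds).
- ctrl.ik(position, orientation): joint angles nearest the present ones, or None.
- get_state(): the state.
- vision.grab_frame(name): name is "side" or "top"; returns (picture, depth): 400x640x3 uint8, blue, green, red; 400x640 float32, m along the optical axis (not along the pixel's ray), 0 where there is no reading.
- vision.camera_info(name): a dict with "mtx" (3x3 intrinsics, pixels), "dist_coeffs" ([k1, k2, p1, p2, k3] as OpenCV has them; the pictures are not rectified), "R" (3x3) and "t" (3): a world point X has camera coordinates R X + t. Camera axes: x right, y down, z forward; pixel columns grow to the right and rows downward; lengths in m; the calibration is good to about 2 mm. A picture is of the moment at which its call begins. camera_info takes no time and is no camera call.
A pose or a line that the arm cannot do raises ctrl.Unreachable and nothing moves.
- ticket.close_job(): hands the job in, once; it reports no verdict.
Trained networks look in the newest picture that a camera, given by its name, has taken for a name from the list of things; names that differ only in an ending like _2 or _b are one class to them, and where a whole thing is asked for, a point or a joint stands for the part that bears it (a point fixed in the world has none). Each returns a list of dicts, best first, with "p" (0 to 1); they miss things now and then, are a little off and sometimes report something else, mostly with a low value. They report only what shows in the picture. A call takes as long as a camera call.
- models.recognise(camera, target): "point" ([column, row] in pixels, amid what is visible of it).
- models.masks_of(camera, target): "mask" (400x640 bool, what is visible of it) and "point" ([column, row] in pixels, amid what is visible of it).
The state is a dict: "time": time; "qpos": joint angles; "qd": joint speeds; "tau": joint torques, N m; "tcp_pos": TCP position; "eef_rot": TCP orientation; "contact_force": force on the tool from outside, world axes, zero at the start; "wrist_torque": the same for the moment, N m; "width": finger opening in m.
Only numpy, scipy, OpenCV 4.12 (cv2) and the standard library are available. Lean on these libraries where they do the work, as an engineer would, in place of code of your own. Each camera call takes 0.05 s, during which the arm holds its last target. There are 200 camera calls.

## Working session

There is one attempt and no reset: what is moved stays moved. The work goes in short steps, each a Python script; the robot and the scene stay as the last script left them, time stands still between calls to the robot, and variables do not carry over. Pictures are saved under pics/ and viewed, about 8 in all and at most 12, crops included, and the job is handed in when it is done.

```bash
mkdir -p pics
cat > h.py <<'E'
import numpy as np, cv2
from station import ctrl, get_state, vision, ticket, models
def cloud(cam, depth, mask=None):
    ci=vision.camera_info(cam); K=np.array(ci["mtx"]);D=np.array(ci["dist_coeffs"],float);R=np.array(ci["R"]);t=np.array(ci["t"])
    m=(depth>0) if mask is None else (mask&(depth>0))
    v,u=np.nonzero(m); z=depth[v,u]
    n=cv2.undistortPoints(np.stack([u,v],1).astype(np.float64)[:,None],K,D)[:,0]
    P=np.c_[n*z[:,None],z]
    return (P-t)@R, u, v
def project(cam,X):
    ci=vision.camera_info(cam); R=np.array(ci["R"])
    return cv2.projectPoints(np.atleast_2d(np.array(X,float)),cv2.Rodrigues(R)[0],np.array(ci["t"],float),np.array(ci["mtx"]),np.array(ci["dist_coeffs"],float))[0][:,0]
E
python3 - <<'E'
from h import *
for c in("top","side"):
    im,d=vision.grab_frame(c); cv2.imwrite(f"pics/{c}0.png",im); np.save(f"{c}0.npy",d)
    ci=vision.camera_info(c); R=np.array(ci["R"]);print(c,"cam pos",-R.T@np.array(ci["t"]),"fwd",R[2])
    for n in["unit","slide","tab","housing_07","v_block_1","gauge_block_2","clear_block"]:
        r=models.masks_of(c,n)
        for q in r[:2]:
            P,_,_=cloud(c,d,q["mask"])
            print(n,round(q["p"],2),np.round(q["point"]),q["mask"].sum(), np.round(np.median(P,0),3) if len(P) else None, np.round(np.percentile(P,[3,97],axis=0),3).tolist() if len(P) else '')
            
            if q is r[0]: np.save(f"m_{c}_{n}.npy",q["mask"])
s=get_state();print(s["time"],s["tcp_pos"],s["eef_rot"],ctrl.pinch_z)
E
```

```text
top cam pos [0.48058851 0.00547694 0.90194739] fwd [ 0.08481651 -0.00912966 -0.99635476]
unit 0.69 [349. 193.] 3589 [ 0.573 -0.067  0.029] [[0.532, -0.179, 0.002], [0.621, 0.032, 0.068]]
slide 0.91 [351. 189.] 454 [ 0.575 -0.07   0.036] [[0.558, -0.097, 0.031], [0.594, -0.046, 0.072]]
tab 0.88 [350. 189.] 477 [ 0.576 -0.069  0.036] [[0.558, -0.097, 0.03], [0.595, -0.046, 0.072]]
housing_07 0.54 [310. 228.] 316 [0.497 0.015 0.03 ] [[0.477, -0.004, -0.001], [0.514, 0.033, 0.036]]
v_block_1 0.89 [372. 238.] 326 [ 0.47  -0.118  0.029] [[0.453, -0.137, 0.001], [0.485, -0.098, 0.035]]
gauge_block_2 0.45 [329. 150.] 106 [ 0.664 -0.03   0.028] [[0.649, -0.04, -0.001], [0.68, -0.021, 0.032]]
clear_block 0.54 [392. 155.] 270 [ 0.643 -0.163  0.038] [[0.629, -0.179, 0.001], [0.662, -0.148, 0.042]]
side cam pos [ 0.436467   -0.73343216  0.43862603] fwd [ 0.15937783  0.89170415 -0.42363005]
unit 0.64 [335. 266.] 4229 [ 0.568 -0.109  0.03 ] [[0.53, -0.199, 0.003], [0.619, 0.023, 0.068]]
slide 0.94 [333. 246.] 849 [ 0.574 -0.081  0.048] [[0.558, -0.1, 0.03], [0.592, -0.062, 0.072]]
tab 0.87 [332. 244.] 828 [ 0.575 -0.081  0.048] [[0.558, -0.101, 0.032], [0.592, -0.071, 0.071]]
housing_07 0.55 [280. 240.] 636 [ 0.497 -0.001  0.021] [[0.478, -0.009, 0.002], [0.516, 0.025, 0.034]]
housing_07 0.53 [337. 247.] 798 [ 0.575 -0.081  0.049] [[0.558, -0.1, 0.034], [0.592, -0.072, 0.071]]
v_block_1 0.64 [272. 286.] 834 [ 0.469 -0.136  0.025] [[0.453, -0.142, 0.003], [0.486, -0.103, 0.034]]
gauge_block_2 0.95 [384. 244.] 388 [ 0.665 -0.035  0.018] [[0.65, -0.043, 0.001], [0.68, -0.027, 0.031]]
clear_block 0.82 [394. 287.] 792 [ 0.642 -0.179  0.03 ] [[0.628, -0.184, 0.003], [0.657, -0.153, 0.041]]
0.8 [ 0.15264009 -0.60605201  0.23128874] [-1.24746424e-05  9.92399028e-01  1.23061646e-01 -6.89827686e-06] -0.0187
```

Run:
```python
from h import *
a=cv2.imread("pics/top0.png")[110:270,260:440]; b=cv2.imread("pics/side0.png")[190:340,220:440]
cv2.imwrite("pics/c1.png",cv2.resize(a,None,fx=3.7,fy=3.7,interpolation=2)); cv2.imwrite("pics/c2.png",cv2.resize(b,None,fx=3.6,fy=3.6,interpolation=2))
# fit unit top by depth (box top 30mm)
for c in("top","side"):
    d=np.load(f"{c}0.npy"); m=np.load(f"m_{c}_unit.npy"); P,_,_=cloud(c,d,cv2.dilate(m.astype(np.uint8),np.ones((5,5)))>0)
    T=P[(P[:,2]>.024)&(P[:,2]<.033)]
    T=T[(abs(T[:,0]-.575)<.06)]
    print(c,len(T),cv2.minAreaRect((T[:,:2]*1000).astype(np.float32)))
    S=P[(P[:,2]>.062)&(P[:,2]<.08)]
    print(" tabtop",np.round(S.min(0),4),np.round(S.max(0),4),np.round(S.mean(0),4),len(S),cv2.minAreaRect((S[:,:2]*1000).astype(np.float32)))
    for lo in np.arange(-.24,.08,.02):
        q=P[(P[:,1]>lo)&(P[:,1]<lo+.02)&(P[:,2]>.005)]
        if len(q): print(round(lo,2),len(q),np.round(q[:,0].min(),3),np.round(q[:,0].max(),3),np.round(np.median(q[:,2]),3))
```

```text
top 2555 ((574.5333251953125, -79.97921752929688), (243.4419403076172, 64.45991516113281), 77.56233978271484)
 tabtop [ 0.5588 -0.0818  0.0622] [ 0.5939 -0.0603  0.0737] [ 0.5761 -0.0708  0.0693] 139 ((576.2731323242188, -71.01080322265625), (16.225475311279297, 34.875179290771484), 77.88569641113281)
-0.22 1 0.558 0.558 0.02
-0.2 94 0.539 0.566 0.025
-0.18 162 0.535 0.594 0.028
-0.16 287 0.523 0.599 0.029
-0.14 299 0.526 0.603 0.029
-0.12 284 0.531 0.601 0.029
-0.1 277 0.536 0.611 0.032
-0.08 320 0.536 0.613 0.037
-0.06 299 0.543 0.621 0.032
-0.04 298 0.548 0.623 0.029
-0.02 299 0.549 0.629 0.029
-0.0 296 0.556 0.633 0.029
0.02 255 0.56 0.63 0.029
0.04 17 0.57 0.591 0.029
side 2442 ((574.7278442382812, -82.14515686035156), (245.34246826171875, 64.09557342529297), 77.56781768798828)
 tabtop [ 0.5584 -0.0864  0.0621] [ 0.5954 -0.0648  0.0729] [ 0.5761 -0.077   0.0682] 226 ((576.5146484375, -74.3915786743164), (17.17205047607422, 34.867332458496094), 77.89863586425781)
-0.22 80 0.54 0.56 0.017
-0.2 293 0.538 0.566 0.024
-0.18 652 0.526 0.589 0.025
-0.16 405 0.523 0.598 0.03
-0.14 360 0.524 0.601 0.03
-0.12 347 0.532 0.608 0.03
-0.1 598 0.533 0.61 0.035
-0.08 467 0.544 0.616 0.051
-0.06 101 0.543 0.615 0.03
-0.04 106 0.549 0.622 0.03
-0.02 85 0.55 0.625 0.03
-0.0 171 0.561 0.633 0.03
0.02 151 0.567 0.631 0.03
0.04 1 0.575 0.575 0.029
```

View pics/c1.png

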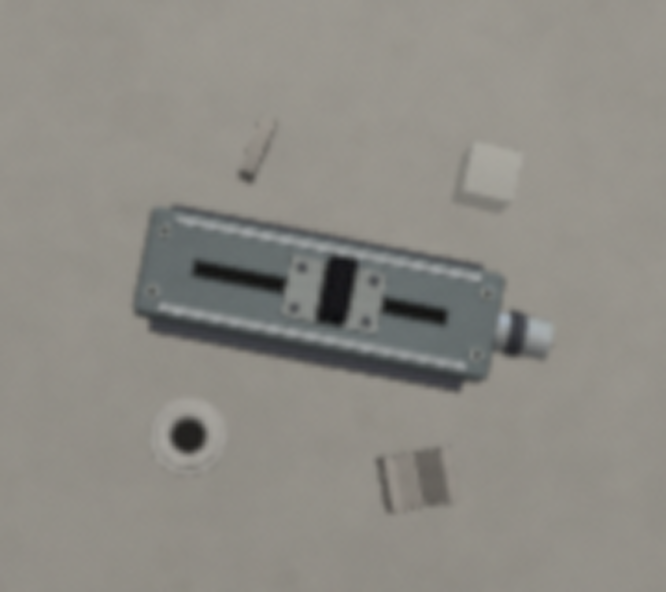

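View pics/c2.png

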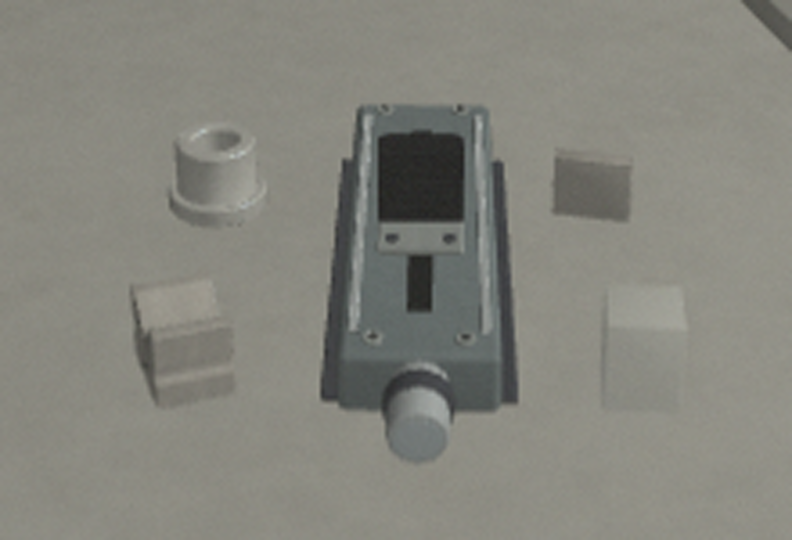

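Top crop: the lamp tube is at the right end (world −y), the tab is at about (338,290), and the four parts stand clear of the slide's track. Side crop: the tab faces the camera and the tube is nearest. The fit puts the unit's centre at about (0.578, −0.064) with +y at 77.6°. The tab sits at s ≈ −7.5 mm, roughly the second click.

Next I approach with closed fingers on the far (+y) side.

```bash
cat >> h.py <<'E'
a=np.radians(77.6); U=np.array([np.cos(a),np.sin(a),0]); C=np.array([0.578,-0.064,0])
from scipy.spatial.transform import Rotation as Ro
_x=U; _z=np.array([0,0,-1.]); Q=Ro.from_matrix(np.c_[_x,np.cross(_z,_x),_z]).as_quat()[[3,0,1,2]]
def pos(s,z): return (C+U*s+[0,0,z])
def S():
    st=get_state(); p=np.array(st["tcp_pos"]); f=np.array(st["contact_force"])
    return float((p-C)@U), float(f@U), p, f, st
E
python3 - <<'E'
from h import *
s0=.026
print(ctrl.ik(pos(s0,.2),Q), get_state()["qpos"])
ctrl.close_gripper()
ctrl.movep(pos(s0,.2),Q); ctrl.movel(pos(s0,.1))
ctrl.movel(pos(s0,.049),max_speed=.05)
s,f,p,F,st=S(); print(s,f,p,F,st["width"],st["time"],st["eef_rot"],Q)
for c in("side","top"):
    im,d=vision.grab_frame(c); uv=project(c,p)[0].astype(int); x,y=uv
    k=im[max(0,y-70):y+50,max(0,x-90):x+90]; cv2.imwrite(f"pics/ap_{c}.png",cv2.resize(k,None,fx=4,fy=4))
E
```

```text
[ 0.52056566  0.56204562 -0.80820567  1.65272439  0.44250002  1.11947967
 -0.62449374] [ 1.42951615  0.50747117 -0.23759693  1.5002117   0.12571347  1.14891611
 -0.15481183]
0.026096649689451946 -0.3662373021602313 [ 0.58380772 -0.03855694  0.04932162] [-0.19095622 -0.3330004  -0.00055675] 0.00017648923012879847 6.075 [1.76276086e-04 7.79329712e-01 6.26614013e-01 2.18155020e-04] [0.         0.77933796 0.62660381 0.        ]
```

View pics/ap_side.png

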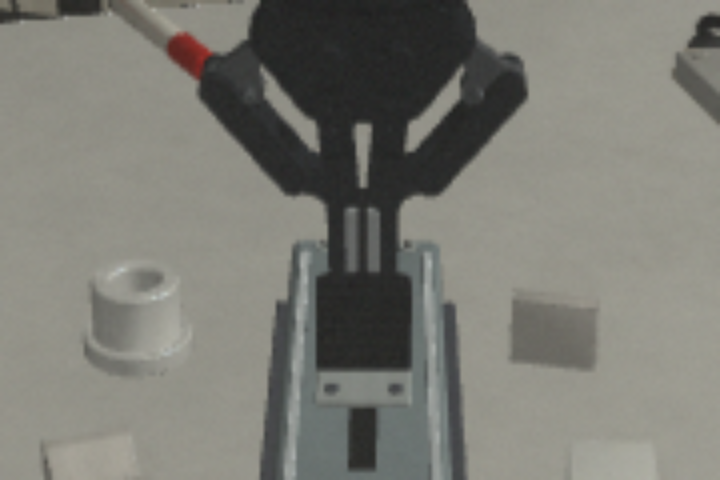

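The closed fingers are at about (365,240) in the crop, behind the tab at (363,320) and centred on it. Now I push home in 1.5 mm steps while watching the force.

Run:
```python
from h import *
s,f0,*_=S(); tgt=.026; L=[]
while tgt>-.032:
    tgt-=.0015 if tgt>-.016 else .001
    ctrl.movel(pos(tgt,.049),max_speed=.015)
    s,f,p,F,st=S(); L.append((round(tgt*1e3,1),round(s*1e3,1),round(f-f0,1)))
    if abs(f-f0)>18: break
print(L); print(F,st["time"])
ctrl.pause(.3); print(S()[:2])
im,d=vision.grab_frame("side"); uv=project("side",p)[0].astype(int); x,y=uv
cv2.imwrite("pics/home.png",cv2.resize(im[y-60:y+60,x-90:x+90],None,fx=4,fy=4))
print(get_state()["time"])
```

```text
[(24.5, 24.3, 0.1), (23.0, 22.8, -0.3), (21.5, 21.3, -0.7), (20.0, 19.8, -0.3), (18.5, 18.3, -0.2), (17.0, 16.8, -0.4), (15.5, 15.4, -0.7), (14.0, 13.9, -0.9), (12.5, 12.3, 0.1), (11.0, 10.8, -0.4), (9.5, 9.9, 0.8), (8.0, 9.5, 5.1), (6.5, 8.5, 6.1), (5.0, 6.6, 5.2), (3.5, 4.0, 3.2), (2.0, 0.5, -0.6), (0.5, -0.2, -1.0), (-1.0, -1.2, -0.6), (-2.5, -2.7, 0.4), (-4.0, -4.2, -0.9), (-5.5, -5.6, -0.5), (-7.0, -6.3, 1.6), (-8.5, -6.7, 5.5), (-10.0, -7.9, 6.8), (-11.5, -9.9, 4.7), (-13.0, -12.9, 2.3), (-14.5, -15.8, 0.2), (-16.0, -16.6, -0.5), (-17.0, -17.1, -0.1), (-18.0, -18.1, -0.7), (-19.0, -19.2, -1.3), (-20.0, -20.1, -0.2), (-21.0, -21.1, 0.1), (-22.0, -22.0, -0.1), (-23.0, -22.2, 3.4), (-24.0, -22.2, 5.3), (-25.0, -22.3, 7.3), (-26.0, -22.4, 9.1), (-27.0, -22.4, 11.6), (-28.0, -22.4, 13.9), (-29.0, -22.5, 15.7), (-30.0, -22.6, 17.6), (-31.0, -22.6, 20.1)]
[ 3.78372847 20.09755105 -5.14621115] 16.925
(-0.022623709336786178, 20.02370514279131)
17.275
```

View pics/home.png

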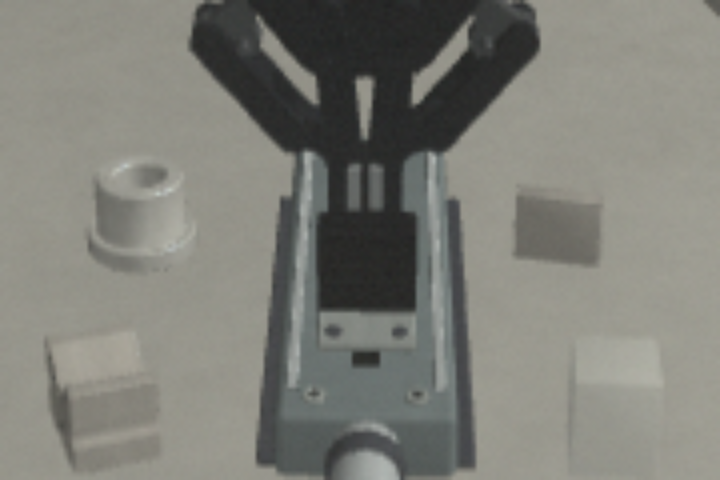

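The slide is home. Contacts at 9.9, −6.3 and −22.2 mm are 16 mm apart, and the force at the stop rose steadily to 20 N. The picture shows the tab at (365,260), with only a short stub of slot left at (365,358). Now to the other side: push +y, counting clicks, and pause after the second.

```bash
cat > push.py <<'E'
from h import *
def push(tgt,lim,nclick,f0,clicks=0):
    L=[];armed=False
    while tgt<lim and clicks<nclick:
        tgt+=.0015; ctrl.movel(pos(tgt,.049),max_speed=.015)
        s,f,p,F,st=S(); g=f0-f; L.append((round(tgt*1e3,1),round(s*1e3,1),round(g,1)))
        if g>3: armed=True
        if armed and g<1: armed=False; clicks+=1; L.append(f"CLICK{clicks}")
        if g>14: L.append("HIGH"); break
    print(L,st["time"]); return tgt
E
python3 - <<'E'
from push import *
ctrl.movel(pos(-.014,.049),max_speed=.04); ctrl.movel(pos(-.014,.1)); ctrl.movel(pos(-.070,.1)); ctrl.movel(pos(-.070,.049),max_speed=.06)
s,f0,p,F,st=S(); print(s,f0,F,st["time"]); np.save("f0.npy",f0)
t=push(-.070,-.032,2,f0); np.save("t.npy",t)
E
```

```text
-0.06989866171784165 0.6254270611235695 [ 0.47366702  0.53622288 -0.06263649] 19.8667
[(-68.5, -68.3, 0.9), (-67.0, -66.8, 0.5), (-65.5, -65.3, 0.2), (-64.0, -63.8, 1.6), (-62.5, -62.3, 1.1), (-61.0, -60.9, 0.4), (-59.5, -60.0, 2.6), (-58.0, -59.8, 6.1), (-56.5, -58.7, 6.7), (-55.0, -56.8, 6.0), (-53.5, -54.4, 4.0), (-52.0, -50.6, -0.2), 'CLICK1', (-50.5, -49.7, 0.5), (-49.0, -48.7, 1.6), (-47.5, -47.3, 0.5), (-46.0, -45.9, 1.1), (-44.5, -44.3, 0.5), (-43.0, -43.7, 3.5), (-41.5, -43.1, 6.4), (-40.0, -41.8, 6.7), (-38.5, -39.7, 5.6), (-37.0, -36.5, 1.2), (-35.5, -34.3, 1.3), (-34.0, -33.6, 0.3), 'CLICK2'] 25.8667
```

Contacts came at −60.1 and −44.0, so the third should start near −28 and snap near −20. One more click, capped at −16.5 mm.

Run:
```python
from push import *
t=push(float(np.load("t.npy")),-.0165,3,float(np.load("f0.npy")),2)
ctrl.movel(pos(-.045,.049),max_speed=.05); ctrl.movel(pos(-.045,.1)); ctrl.movel(pos(-.12,.2))
ctrl.pause(.3); print(S()[3])
for c in("top","side"):
    im,d=vision.grab_frame(c); q=models.masks_of(c,"tab")
    P,_,_=cloud(c,d,q[0]["mask"]); T=P[(P[:,2]>.06)]
    print(c,q[0]["p"],len(T),np.round(T.mean(0),4),cv2.minAreaRect((T[:,:2]*1000).astype(np.float32)),((T.mean(0)-C)@U*1e3))
    cv2.imwrite(f"pics/end_{c}.png",cv2.resize(im[110:270,230:440],None,fx=3.7,fy=3.7) if c=="top" else cv2.resize(im[170:340,220:440],None,fx=3.5,fy=3.5))
    for n in["housing_07","v_block_1","gauge_block_2","clear_block"]:
        r=models.masks_of(c,n)
        if r: print(n,round(r[0]["p"],2),np.round(r[0]["point"]),np.round(np.median(cloud(c,d,r[0]["mask"])[0],0),3))
print(get_state()["time"])
```

```text
[(-32.5, -32.3, 1.7), (-31.0, -30.9, -0.1), (-29.5, -29.3, 0.9), (-28.0, -27.9, 0.3), (-26.5, -27.5, 4.8), (-25.0, -26.5, 7.0), (-23.5, -24.8, 5.3), (-22.0, -22.5, 5.3), (-20.5, -19.1, 0.8), 'CLICK3'] 28.1167
[-0.0804237  -0.07267376  0.33645864]
top 0.73 149 [ 0.5794 -0.0552  0.0689] ((579.7885131835938, -55.63577651977539), (17.0012264251709, 36.19212341308594), 78.01700592041016) 8.898294135305475
housing_07 0.61 [309. 228.] [0.497 0.015 0.011]
v_block_1 0.55 [371. 240.] [ 0.469 -0.118  0.029]
clear_block 0.5 [394. 155.] [ 0.643 -0.163  0.038]
side 0.89 251 [ 0.5791 -0.0618  0.0673] ((579.6619262695312, -58.98871612548828), (18.1130428314209, 35.466922760009766), 77.07831573486328) 2.3425825242209037
housing_07 0.63 [280. 240.] [ 0.496 -0.001  0.021]
v_block_1 0.86 [270. 285.] [ 0.469 -0.136  0.025]
gauge_block_2 0.73 [385. 244.] [ 0.665 -0.035  0.016]
clear_block 0.69 [396. 286.] [ 0.642 -0.179  0.03 ]
31.1333
```

View pics/end_top.png

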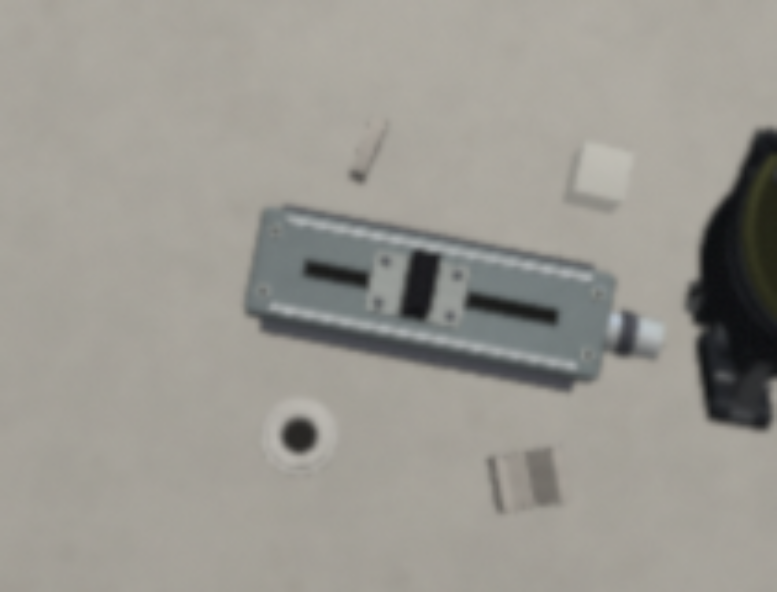

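View pics/end_side.png

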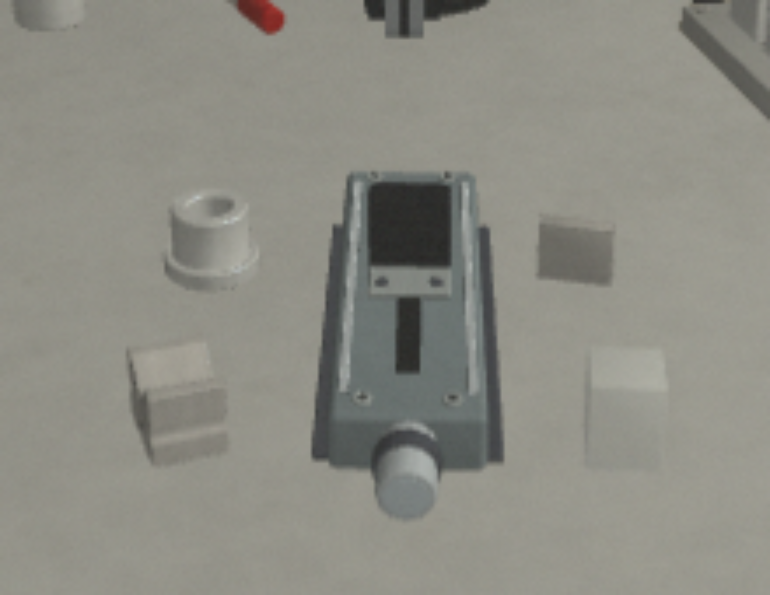

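The slide sits one click beyond its start at the second click: it moved about 16 mm in both cameras, and the top view puts it at about +8.9 mm. The parts haven't moved and the arm is clear.

```bash
python3 -c "
from h import *
ticket.close_job()"
```

```text
the job is handed in; nothing more can be done
```

I pushed the slide home, then back the other way through three clicks, and handed the job in at about 31 s of the 64 s allowed. `close_job` gives no verdict.

- **Home:** with closed fingertips on the tab's far face, I pushed until the force rose steadily to 20 N with almost no further movement. The contact points on the way were 16 mm apart, which matches a start in the second click.
- **Third click:** from the home side I counted three snaps, each peaking at about 7 N and then dropping away. I stopped at the third, well short of the next hump, and backed clear.

**Last checks**
- **Slide position:** the top camera puts it at about +8.9 mm, against a target of 8 mm. The side camera's plain average read +2.3 mm. It sees mostly the tab's near face, and it was low by a similar amount at the start. Between start and end both cameras show the slide moving about 16 mm, one click.
- **Parts beside the unit:** all four measured within about 1 mm of their starting places. The network missed the gauge block in the last top picture; the side camera found it in place.
- **Arm:** it was clear of everything, with a residual force reading of about 0.4 N.

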